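# Refit the controller cover and hold its reset button down with the stylus

### The job

Set the loose cover plate down on top of the open stage-controller case, edges flush all round, with its round hole over the reset button inside, and let go of it. Then take the stylus from its stand, reach its thin end through the hole and press the recessed button right down without forcing it. Finish while still gripping the stylus and holding the button down, and leave the other things on the bench alone.

Things in the scene. Friction and masses are not known exactly. Their poses are not given: they have to be found in the camera images.
- case: Stage-controller case, a grey open-topped box fixed to the bench: 100 (its x) x 140 (its y) x 60 mm high, walls 8 mm. Origin at the centre of its underside, z up. The reset button stands inside at x 0, y +40 mm, a circuit board on the floor. In the middle of the work area, yaw within 0.35 rad of the robot's axes.
- button_top (a point): Centre of the top face of the reset button, a grey round button 24 mm in diameter inside the case. Unpressed it stands 42 mm above the bench, 18 mm below the case's rim (23 mm below the upper face of the cover once that is on). It moves straight down.
- reset (a joint): Travel of the reset button in m: 0 is up, 0.008 is fully down against its stop. Spring: about 1.2 N to start, 4.2 N at 0.005, 6 N fully down; it springs back when released. It counts as down beyond 0.005. More than 30 N damages it.
- cover: Loose aluminium plate, 100 (x) x 140 (y) x 5 mm, 0.14-0.26 kg, flat on the bench left or right of the case. Origin: centre of its underside, z up. Black grip bar on its centre, 50 (x) x 14 (y) mm, 5 to 35 mm above the underside. 22 mm hole at x 0, y +40 mm. On the case its origin lies 60 mm above the case's, axes the same way; it rests on the rim, nothing locates it.
- cover_hole (a point): Centre of the cover's 22 mm hole, at its upper face.
- cover_grip (a point): Middle of the cover's grip bar, 22 mm above the cover's underside: pinch it here across its 14 mm thickness (along the cover's y).
- stand: White stylus stand fixed to the bench, 60 x 60 x 45 mm, origin at the centre of its underside, with one 10.5 mm hole 35 mm deep in the middle of its top. On the other side of the case from the cover.
- stylus: Stylus 130 mm long, 45 g, upright in the stand, thin end down, its foot 10 mm above the bench. Origin at the thin end, z towards the handle. Steel shank 9 mm in diameter from 0 to 85 mm (last 3 mm taper to 5 mm), black round handle 16 mm in diameter from 85 to 130 mm. Lift it straight up at least 40 mm to free it.
- stylus_tip (a point): The thin end of the stylus.
- stylus_grip (a point): Middle of the stylus's black handle, 108 mm from the thin end.
- objective: Bystander: steel microscope objective, 34 mm in diameter, 44 mm tall, standing on the bench beyond the case; origin at the centre of its underside.
- vise: Bystander: small green machine vise, about 60 x 150 x 44 mm, beyond the case; origin under the centre of its base.
- sample_tray: Bystander: black compartment tray of sample discs, 70 x 90 x 22 mm, beyond the case; origin at the centre of its underside.
There are look-alikes about, which are no part of the job. Of the things like the cover, leave any that is pink; of the rest the larger one is meant. Of the things that look like the case, the larger one is meant.

How it is judged:
By the outcome, as a careful person would: the job done as asked, in the order asked, and still so for the second after the job is handed in, while the arm keeps its last pose, push and grip.
It also fails if it takes over 66 s, if anything falls off the work surface, if the arm or the gripper's body presses on something with over 40 N, if the wrist force passes 120 N, or if a joint passes its speed limit or range.

### The arm

A 6-joint arm with a two-finger parallel gripper is mounted at the origin on the work surface. World frame = base frame: x ahead of the robot, y to its left, z up, the work surface at z = 0. Lengths are in m, angles in rad, forces in N, time in s.
With the tool pointing down it reaches from about 0.225 to 0.875 m from the base axis. Payload 3.4 kg.
Tool frame: the origin (TCP) lies between the finger pads; the fingertips stand 11 mm ahead of it and the grasp point (between the pads) lies 8 mm behind it; z points along the fingers, y is the direction in which the jaws open and shut (so a half turn about z gives the same grasp; the last joint's range is limited). The gripper opens to 85 mm and grips with 20 to 120 N. Pads are 22 mm wide; open, the fingers measure 114 mm over their backs; the gripper's body (76 mm by 85 mm) begins 54 mm behind the grasp point. The pads swing forward as they close: fully open they stand 13 mm farther back than shut.
Start: joints at [1.136, 0.276, 1.505, -0, 1.361, -0.121], TCP at [0.178, 0.547, 0.242] pointing down, gripper open.
Joint ranges: [-2.89, 2.89], [-0.75, 2.08], [0.22, 2.7], [-1.18, 4.32], [0.11, 2.71], [-2.7, 2.7]. Speed limits (rad/s): [2.57, 2.57, 3.14, 3.14, 3.14, 3.14].

### API

Orientations are given as a unit quaternion [w, x, y, z].
In Python, from rig import manip gives the robot as it stands. The module is installed in compiled form; this text tells all that it offers.
- The arm moves only by the tool move_arm, never from a script. Its argument "series" is a list that holds one entry, the list of rows, each a list of 7 numbers: the shift along the world's x, y, z in m, then the turn, a rotation vector about the world's x, y, z in rad, then the finger opening in m, from 0 to 0.0854. A call has 1 to 20 rows; each row shifts and turns the commanded pose from where the row before left it; what a row does not reach is not made up. A row lasts 1/12 s, in which the tool goes at most 41.7 mm and 7.16 degrees, less where a joint would pass 70% of its speed; a pose out of reach is approached as far as the arm can. A call with a gripper value outside its range is refused whole. The fingers move at their own pace and stop on an object; "newtons" is the grip in N (left out, the last holds). Time passes only in rows, so rows that do not move let the fingers close. It gives the time, the measured TCP pose, the force and the opening at its end, in the units of the state.
- manip.get_state(): the state, without advancing time (a new reading comes with each control period).
- manip.get_image(name): name is "side" or "top" or "wrist"; returns a dict with "color" (384x512x3 uint8, red, green, blue), "fx", "fy", "cx", "cy" (pixels), "R" (3x3) and "t" (3): a world point X has camera coordinates R X + t; the wrist camera has in their place "tool_from_camera" (4x4, takes a point from camera to tool coordinates, whose origin is the TCP and whose axes are the flange's). Camera axes: x right, y down, z forward; pixel columns grow to the right and rows downward; lengths in m; the calibration is good to about 2 mm. A picture is of the moment at which its call begins: read the wrist's pose just before it. There is no depth.
- manip.sign_off(): hands the job in, once; it reports no verdict.
The state is a dict: "clock": time; "qpos": joint angles; "qd": joint speeds; "effort": joint torques, N m; "position": TCP position; "ee_rot": TCP orientation; "contact_force": force on the tool from outside, world axes, zero at the start; "moment": the same for the moment, N m; "width": finger opening in m.
Only numpy, scipy, OpenCV 4.12 (cv2) and the standard library are available. Lean on these libraries where they do the work, as an engineer would, in place of code of your own. Each camera call takes 0.05 s, during which the arm holds its last target.

## Working session

There is one attempt and no reset: what is moved stays moved. The work goes in short steps, Python scripts to look and compute and a tool call to move; the robot and the scene stay as the last step left them, time stands still between calls to the robot, and variables do not carry over. Pictures are saved under pics/ and viewed, and the job is handed in when it is done.

Besides the shell and the picture viewer there is one more tool, called after "Emit:" in YAML: its name, and indented under it one key for each argument. move_arm: Moves the arm, as the interface text tells. Its arguments: {"type":"object","properties":{"series":{"type":"array"},"newtons":{"type":"number"}},"required":["series"]}

```bash
mkdir -p pics; ls
python3 - <<'E'
from rig import manip
import cv2,pickle
s=manip.get_state(); print(s)
d={}
for n in("side","top","wrist"):
    im=manip.get_image(n); d[n]=im
    cv2.imwrite(f"pics/{n}0.png",im["color"][:,:,::-1])
    print(n,{k:v for k,v in im.items() if k!="color"})
d['state']=s
pickle.dump(d,open("d0.pkl","wb"))
E
```

```text
pics
{'clock': 0.0, 'qpos': array([ 1.13595557e+00,  2.76614989e-01,  1.50615753e+00, -1.74727593e-05,
        1.36069999e+00, -1.21017110e-01]), 'qd': array([ 1.67078108e-04, -5.81135142e-05,  1.19102147e-03, -5.21386356e-04,
        7.07834663e-04, -1.53093373e-03]), 'effort': array([ 3.32779537e-04, -4.16763496e+01, -2.45815426e+01,  2.69018949e-05,
        1.09758211e-02,  4.14677871e-06]), 'position': array([0.17730105, 0.54643594, 0.24141858]), 'ee_rot': array([-2.49668524e-04,  1.56266841e-01,  9.87714428e-01, -9.06203617e-04]), 'contact_force': array([ 0.01441831, -0.57401235,  0.32852257]), 'moment': array([-0.01508154,  0.02247212,  0.01436174]), 'width': 0.08539997035937576}
side {'fx': 390.46095180207504, 'fy': 390.46095180207504, 'cx': 255.84145609555495, 'cy': 186.35535762760344, 'R': array([[ 0.99960445, -0.02321504,  0.01587465],
       [-0.00258281, -0.63785098, -0.77015548],
       [ 0.02800486,  0.76980984, -0.63765863]]), 't': array([-0.54424378,  0.10659491,  0.88226313])}
top {'fx': 437.07371300761406, 'fy': 437.07371300761406, 'cx': 254.41741160234432, 'cy': 185.98212186679098, 'R': array([[-0.02252372, -0.99974186,  0.00298102],
       [-0.99470651,  0.02211105, -0.10034972],
       [ 0.1002579 , -0.00522548, -0.99494776]]), 't': array([0.0065192 , 0.54775526, 0.95756235])}
wrist {'fx': 294.40772045476376, 'fy': 294.40772045476376, 'cx': 256.2393163357373, 'cy': 189.7876491319505, 'tool_from_camera': array([[ 6.57633480e-04, -9.47610571e-01, -3.19427258e-01,
         8.19175699e-02],
       [ 9.99999779e-01,  6.53311665e-04,  1.20679414e-04,
        -8.06573951e-04],
       [ 9.43284653e-05, -3.19427267e-01,  9.47610791e-01,
        -1.31392709e-01],
       [ 0.00000000e+00,  0.00000000e+00,  0.00000000e+00,
         1.00000000e+00]])}
```

View pics/top0.png

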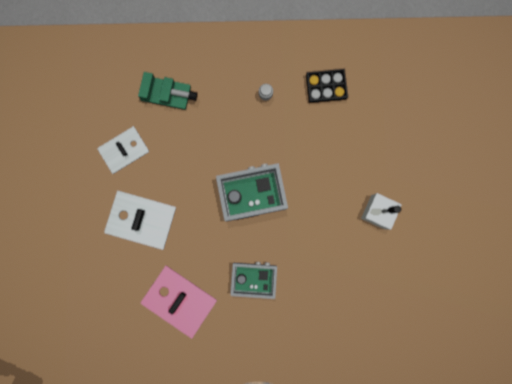

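View pics/side0.png

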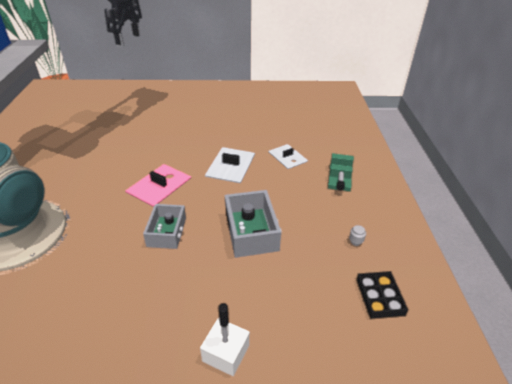

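View pics/wrist0.png

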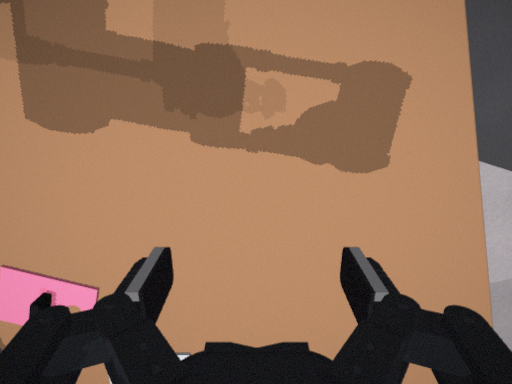

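The top view shows the large white cover at about (140,220), with its hole on the left at (124,215). The big case is at (252,192) with its button at (234,197), and the stand is at (383,211). The small white plate, the pink plate and the small case are look-alikes.

```bash
cat > h.py <<'E'
import numpy as np,cv2
from scipy.spatial.transform import Rotation as Ro
def cam(im,s=None):
    K=np.array([[im['fx'],0,im['cx']],[0,im['fy'],im['cy']],[0,0,1]])
    if 'R' in im: R=np.array(im['R']);t=np.array(im['t'])
    else:
        T=np.array(im['tool_from_camera']); q=s['ee_rot']
        W=np.eye(4);W[:3,:3]=Ro.from_quat([q[1],q[2],q[3],q[0]]).as_matrix();W[:3,3]=s['position']
        M=np.linalg.inv(W@T);R=M[:3,:3];t=M[:3,3]
    return K,R,t
def ray(c,uv,z):
    K,R,t=c; uv=np.atleast_2d(uv).astype(float)
    d=(np.linalg.inv(K)@np.c_[uv,np.ones(len(uv))].T); d=R.T@d; C=-R.T@t
    return (C[:,None]+d*((z-C[2])/d[2])).T
def proj(c,X):
    K,R,t=c; p=K@(R@np.atleast_2d(X).T+t[:,None]); return (p[:2]/p[2]).T
def tri(c1,u1,c2,u2):
    A=[];b=[]
    for c,u in((c1,u1),(c2,u2)):
        K,R,t=c; d=R.T@np.linalg.inv(K)@np.array([*u,1.]); d/=np.linalg.norm(d);C=-R.T@t
        P=np.eye(3)-np.outer(d,d);A.append(P);b.append(P@C)
    return np.linalg.solve(sum(A),sum(b))
def blobs(mask,amin=20):
    n,l,st,ce=cv2.connectedComponentsWithStats(mask.astype(np.uint8))
    return [(i,st[i],ce[i],l==i) for i in range(1,n) if st[i][4]>=amin]
def rectfit(P):
    (c,wh,a)=cv2.minAreaRect((P[:,:2]*1000).astype(np.float32)); return np.array(c)/1000,wh,a
def show(img,name,roi=None,k=1,pts=()):
    im=img[:,:,::-1].copy()
    for p in pts: cv2.circle(im,tuple(int(round(v)) for v in p),2,(0,0,255),1)
    if roi: im=im[roi[1]:roi[3],roi[0]:roi[2]]
    cv2.imwrite('pics/'+name,cv2.resize(im,None,fx=k,fy=k,interpolation=cv2.INTER_CUBIC))
E
python3 - <<'E'
import pickle; from h import *
d=pickle.load(open('d0.pkl','rb'))
im=d['top']['color'];c=cam(d['top']);hsv=cv2.cvtColor(im,cv2.COLOR_RGB2HSV)
w=(hsv[...,1]<50)&(hsv[...,2]>170)
for i,st,ce,m in blobs(w,100):
    if st[1]<25: continue
    ct=max(cv2.findContours(m.astype(np.uint8),0,1)[0],key=cv2.contourArea)[:,0,:]
    print('white',st,ce, rectfit(ray(c,ct,0.005)),rectfit(ray(c,ct,0.045)))
g=(hsv[...,1]<70)&(hsv[...,2]>70)&(hsv[...,2]<200)
for i,st,ce,m in blobs(g,150):
    if st[1]<40: continue
    ct=max(cv2.findContours(m.astype(np.uint8),0,1)[0],key=cv2.contourArea)[:,0,:]
    print('grey',st,ce, rectfit(ray(c,ct,0.06)))
show(im,'top_c.png',(90,140,300,260),3.8)
show(im,'top_s.png',(340,170,430,250),8)
im=d['side']['color']; show(im,'side_c.png',(180,130,300,270),4)
show(im,'side_s.png',(180,290,270,380),6)
E
```

```text
white [  99  127   49   45 1036] [122.46428571 149.65250965] (array([0.64254559, 0.2981394 ]), (68.24159240722656, 97.2413101196289), 30.644315719604492) (array([0.63482428, 0.28622205]), (65.51920318603516, 93.36199951171875), 30.64443016052246)
white [ 105  192   70   57 2326] [140.55717971 219.87489252] (array([0.47889825, 0.25833154]), (138.84158325195312, 100.15974426269531), 72.97900390625) (array([0.47770551, 0.2480022 ]), (133.302734375, 96.16398620605469), 72.97896575927734)
white [367 194  33  35 527] [382.38709677 211.00189753] (array([ 0.48657306, -0.30106418]), (61.692909240722656, 61.57063674926758), 63.74158477783203) (array([ 0.48507413, -0.28907721]), (59.23176193237305, 59.114349365234375), 63.74161148071289)
grey [258  83  16  18 208] [265.34615385  91.36538462] (array([ 0.75553564, -0.034994  ]), (35.33015823364258, 35.206172943115234), 42.959381103515625)
grey [  97  126   52   48 1326] [122.61613876 149.70211161] (array([0.63142334, 0.28172784]), (70.7242202758789, 96.12722778320312), 30.96860694885254)
grey [ 216  163   72   59 1471] [251.00475867 189.84568321] (array([0.53417426, 0.00183503]), (109.16195678710938, 143.04269409179688), 10.379700660705566)
grey [ 104  190   72   60 2722] [139.94673035 219.73695812] (array([0.47731912, 0.24414584]), (136.68177795410156, 98.8711166381836), 72.9708251953125)
grey [361 193  41  37 927] [380.50701187 211.21251348] (array([ 0.48376471, -0.27982977]), (70.93892669677734, 67.79220581054688), 63.51361846923828)
grey [230 261  48  38 832] [252.66225962 280.90264423] (array([0.34507852, 0.00098842]), (97.77810668945312, 77.17203521728516), 84.68028259277344)
```

Run:
```python
import cv2
for n in('top_c','top_s','side_c','side_s'): print(n,cv2.imread(f'pics/{n}.png').shape)
```

```text
top_c (456, 798, 3)
top_s (640, 720, 3)
side_c (560, 480, 3)
side_s (540, 540, 3)
```

View pics/top_c.png

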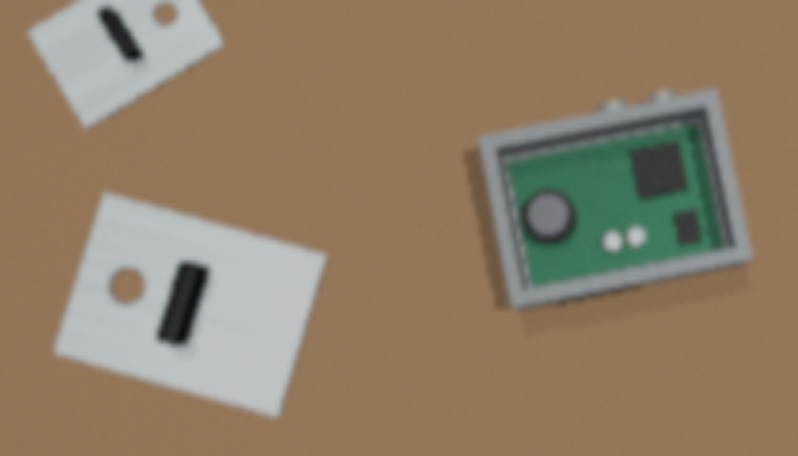

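View pics/top_s.png

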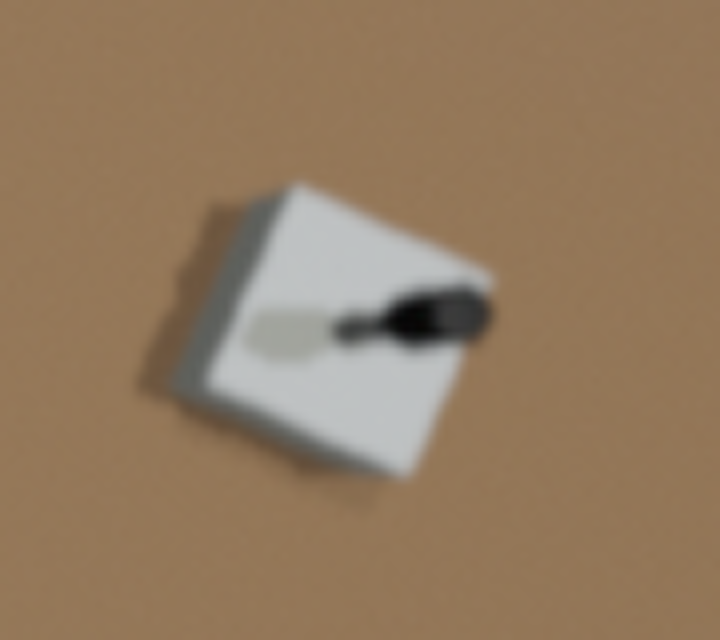

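View pics/side_c.png

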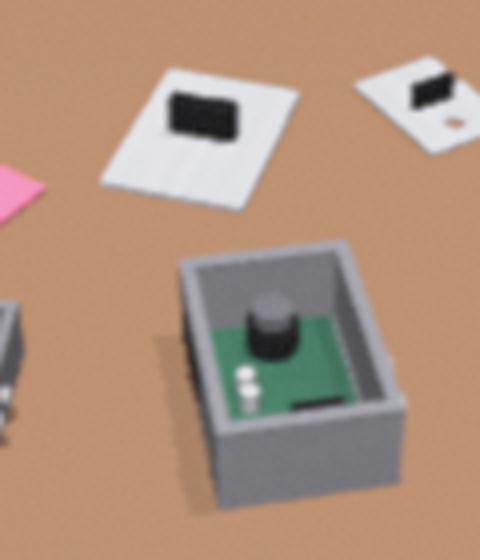

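View pics/side_s.png

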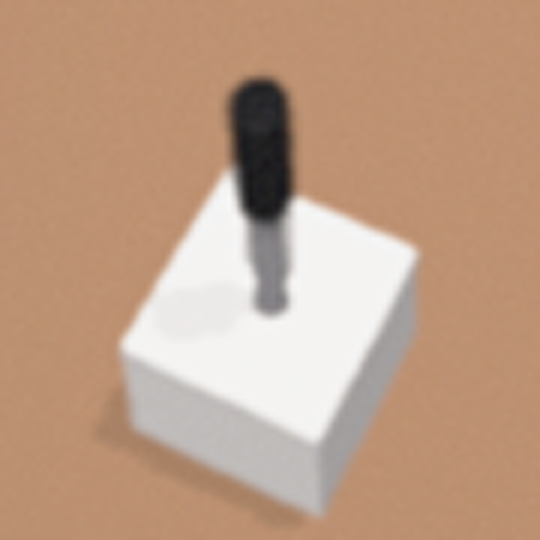

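Run:
```python
import pickle; from h import *
d=pickle.load(open('d0.pkl','rb'))
def corners(v,pts,off,k,z,name):
    im=d[v]['color'];g=cv2.cvtColor(im,cv2.COLOR_RGB2GRAY);c=cam(d[v])
    p=(np.array(pts,float)+0.5)/k+np.array(off)-0.5
    q=cv2.cornerSubPix(g,p.astype(np.float32).reshape(-1,1,2),(3,3),(-1,-1),(3,100,.01)).reshape(-1,2)
    for nm,u in(('hand',p),('sub',q)):
        P=ray(c,u,z)[:,:2]
        ctr=P.mean(0); e=(P[0]-P[1]+P[3]-P[2])/2  # along +y
        f=(P[0]-P[3]+P[1]-P[2])/2
        print(v,name,nm,ctr.round(4),'len',np.linalg.norm(e).round(4),np.linalg.norm(f).round(4),'yaw from y',np.degrees(np.arctan2(-e[0],e[1])).round(2),'from x',np.degrees(np.arctan2(f[1],f[0])).round(2))
# order: (+x,+y),(+x,-y),(-x,-y),(-x,+y)
corners('top',[(480,137),(717,90),(752,260),(512,308)],(90,140),3.8,.06,'case')
corners('top',[(104,192),(327,255),(279,417),(55,353)],(90,140),3.8,.005,'cover')
corners('side',[(345,241),(405,403),(218,431),(180,263)],(180,130),4,.06,'case')
corners('side',[(299,93),(241,209),(101,183),(171,69)],(180,130),4,.005,'cover')
ct,cs=cam(d['top']),cam(d['side'])
f=lambda p,o,k:(np.array(p)+.5)/k+np.array(o)-.5
# button
print('button top',ray(ct,f((549,215),(90,140),3.8),.042),'side',ray(cs,f((272,306),(180,130),4),.042))
print('hole top',ray(ct,f((127,286),(90,140),3.8),.005))
# stylus: top of handle, centre (z 0.14), hole at z .045
print('styl top',ray(ct,f((464,313),(340,170),8),.14),'side',ray(cs,f((261,104),(180,290),6),.14))
print('tri',tri(ct,f((464,313),(340,170),8),cs,f((261,104),(180,290),6)))
print('hole stand',ray(ct,f((345,330),(340,170),8),.045),ray(cs,f((270,305),(180,290),6),.045))
corners('top',[(300,184),(494,275),(410,477),(208,385)],(340,170),8,.045,'stand')
corners('side',[(418,251),(320,441),(122,347),(228,170)],(180,290),6,.045,'stand')
# reprojections
```

```text
top case hand [0.5319 0.0009] len 0.1393 0.0999 yaw from y 10.03 from x 9.82
top case sub [0.5323 0.001 ] len 0.1393 0.0998 yaw from y 10.01 from x 9.83
top cover hand [0.4787 0.2575] len 0.1406 0.1005 yaw from y -17.01 from x -16.65
top cover sub [0.4788 0.2582] len 0.1396 0.1004 yaw from y -16.97 from x -16.87
side case hand [0.5334 0.0037] len 0.1343 0.0989 yaw from y 10.81 from x 11.19
side case sub [ 0.5325 -0.0006] len 0.1265 0.093 yaw from y 10.27 from x 9.48
side cover hand [0.4798 0.2592] len 0.1413 0.0987 yaw from y -16.88 from x -17.45
side cover sub [0.4789 0.2606] len 0.1407 0.0994 yaw from y -16.99 from x -17.7
button top [[0.52454119 0.03983322 0.042     ]] side [[0.52577217 0.0425966  0.042     ]]
hole top [[0.49023445 0.29618091 0.005     ]]
styl top [[ 0.48478321 -0.28845846  0.14      ]] side [[ 0.48642716 -0.28729437  0.14      ]]
tri [ 0.48561699 -0.28803874  0.14098749]
hole stand [[ 0.48475916 -0.28692317  0.045     ]] [[ 0.4853756  -0.28830535  0.045     ]]
top stand hand [ 0.4847 -0.2891] len 0.0594 0.0612 yaw from y -26.36 from x -26.33
top stand sub [ 0.4833 -0.2875] len 0.0594 0.0584 yaw from y -28.26 from x -26.26
side stand hand [ 0.4859 -0.2864] len 0.0595 0.0605 yaw from y -26.05 from x -25.87
side stand sub [ 0.4862 -0.2866] len 0.0595 0.0596 yaw from y -27.92 from x -26.1
```

Emit:
move_arm:
  series:
    - [[0.01, -0.009, -0.002, 0, 0, 0.0175, 0.0854], [0.02, -0.019, -0.006, 0, 0, 0, 0.0854], [0.02, -0.019, -0.006, 0, 0, 0, 0.0854], [0.02, -0.019, -0.006, 0, 0, 0, 0.0854], [0.02, -0.019, -0.006, 0, 0, 0, 0.0854], [0.02, -0.019, -0.006, 0, 0, 0, 0.0854], [0.02, -0.019, -0.006, 0, 0, 0, 0.0854], [0.02, -0.019, -0.006, 0, 0, 0, 0.0854], [0.02, -0.019, -0.006, 0, 0, 0, 0.0854], [0.02, -0.019, -0.006, 0, 0, 0, 0.0854], [0.02, -0.019, -0.006, 0, 0, 0, 0.0854], [0.02, -0.019, -0.006, 0, 0, 0, 0.0854], [0.02, -0.019, -0.006, 0, 0, 0, 0.0854], [0.02, -0.019, -0.006, 0, 0, 0, 0.0854], [0.02, -0.019, -0.006, 0, 0, 0, 0.0854], [0.012, -0.012, -0.006, 0, 0, 0, 0.0854], [0, 0, 0, 0, 0, 0, 0.0854], [0, 0, 0, 0, 0, 0, 0.0854]]

```text
clock: 1.65
position: [0.4795, 0.2593, 0.1496]
ee_rot: [-0.001, 0.149, 0.989, -0.0]
contact_force: [-1.0, -0.3, -0.5]
width: 0.0855
```

```bash
cat > look.py <<'E'
import sys,pickle; from h import *
from rig import manip
tag=sys.argv[1]; d={}
for n in sys.argv[2:]:
    s=manip.get_state(); im=manip.get_image(n); d[n]=im; d['state']=s
    cv2.imwrite(f'pics/{n}_{tag}.png',im['color'][:,:,::-1])
pickle.dump(d,open(f'd_{tag}.pkl','wb'))
print(s['position'].round(4),s['ee_rot'].round(4),s['contact_force'].round(2),s['qpos'].round(3),s['clock'])
E
python3 look.py a wrist
```

```text
[0.4795 0.2593 0.1496] [-9.000e-04  1.487e-01  9.889e-01 -2.000e-04] [-1.03 -0.28 -0.45] [ 3.680e-01  3.010e-01  1.713e+00  1.000e-03  1.130e+00 -9.050e-01] 1.65
```

View pics/wrist_a.png

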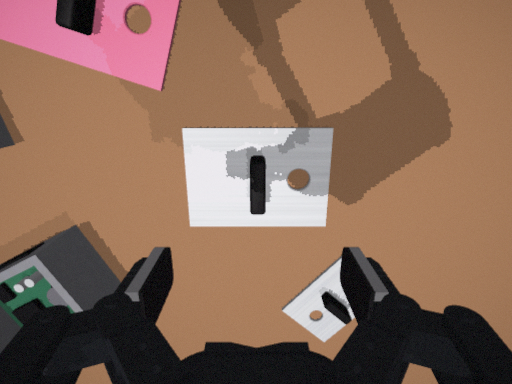

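The wrist view shows the cover aligned with the jaws, corners at about (183,128), (334,128), (327,227) and (190,227). Its hole is at (298,179).

Run:
```python
import pickle; from h import *
d=pickle.load(open('d_a.pkl','rb')); s=d['state'];c=cam(d['wrist'],s)
P=ray(c,[(183,128),(334,128),(327,227),(190,227)],.005)[:,:2]
print(P.mean(0)); 
for a,b in((0,1),(3,2),(0,3),(1,2)):
    e=P[b]-P[a]; print(np.linalg.norm(e),np.degrees(np.arctan2(e[1],e[0])))
```

```text
[0.48083486 0.26022869]
0.1395780142957993 72.94237729346925
0.14154131871222056 72.95830311798389
0.10080756577736685 -17.48110211500444
0.10077283348843538 -16.364966741583494
```

Emit:
move_arm:
  series:
    - [[0.0005, 0, -0.01, 0, 0, 0, 0.0854], [0, 0, -0.02, 0, 0, 0, 0.0854], [0, 0, -0.022, 0, 0, 0, 0.0854], [0, 0, -0.022, 0, 0, 0, 0.0854], [0, 0, -0.022, 0, 0, 0, 0.06], [0, 0, -0.018, 0, 0, 0, 0.04], [0, 0, -0.0095, 0, 0, 0, 0.03], [0, 0, -0.005, 0, 0, 0, 0.03], [0, 0, 0, 0, 0, 0, 0.03], [0, 0, 0, 0, 0, 0, 0.03]]
  newtons: 40

```text
clock: 2.53
position: [0.4803, 0.2605, 0.0223]
ee_rot: [0.0, 0.147, 0.989, 0.0]
contact_force: [0.5, 0.5, 0.7]
width: 0.0302
```

Now I'll close slowly and lift.

Emit:
move_arm:
  series:
    - [[0, 0, -0.001, 0, 0, 0, 0.02], [0, 0, 0, 0, 0, 0, 0.015], [0, 0, 0, 0, 0, 0, 0.005], [0, 0, 0, 0, 0, 0, 0.005], [0, 0, 0, 0, 0, 0, 0.005], [0, 0, 0, 0, 0, 0, 0.005], [0, 0, 0.005, 0, 0, 0, 0.005], [0, 0, 0.015, 0, 0, 0, 0.005], [0, 0, 0.02, 0, 0, 0, 0.005], [0, 0, 0.03, 0, 0, 0, 0.005], [0, 0, 0.03, 0, 0, 0, 0.005], [0, 0, 0.02, 0, 0, 0, 0.005], [0, 0, 0, 0, 0, 0, 0.005]]
  newtons: 60

```text
clock: 3.62
position: [0.4827, 0.261, 0.1453]
ee_rot: [0.004, 0.148, 0.989, 0.002]
contact_force: [-0.2, 0.8, -1.9]
width: 0.0127
```

```bash
python3 look.py b top side wrist; python3 -c "
import pickle;from h import *
d=pickle.load(open('d_b.pkl','rb'));show(d['side']['color'],'side_b2.png',(170,80,330,260),4)"
```

```text
[0.4799 0.2599 0.1411] [4.000e-04 1.477e-01 9.890e-01 3.000e-04] [-0.24  0.16 -2.78] [ 0.369  0.309  1.725  0.     1.107 -0.906] 3.7167
```

View pics/wrist_b.png

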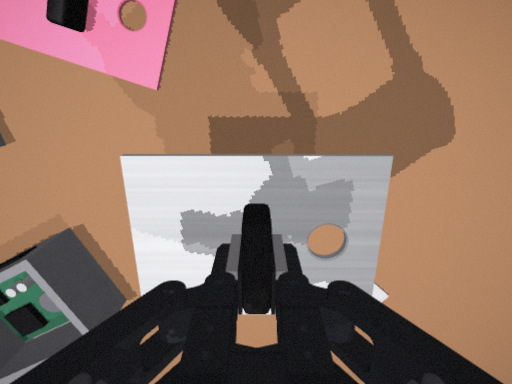

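View pics/side_b2.png

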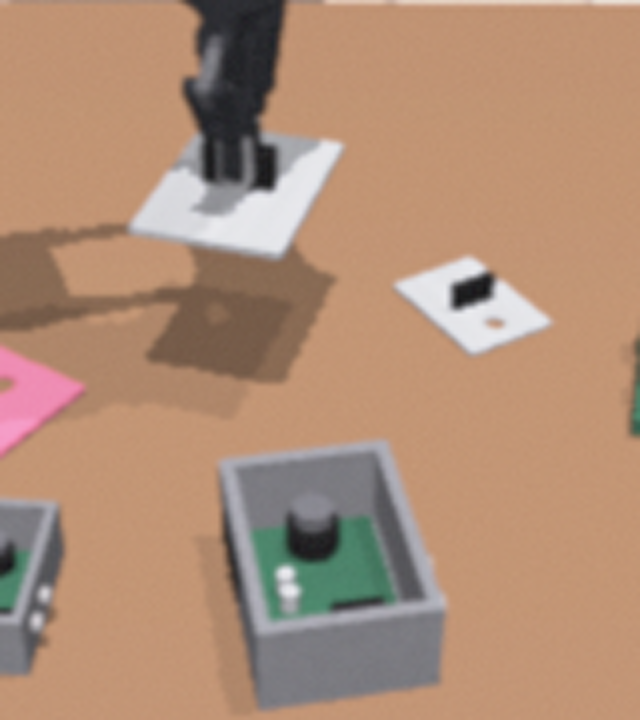

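Run:
```python
import pickle; from h import *
d=pickle.load(open('d_b.pkl','rb')); s=d['state'];c=cam(d['wrist'],s)
q=s['ee_rot'];W=Ro.from_quat([q[1],q[2],q[3],q[0]]).as_matrix()
for z in(.120,.1248,.130):
    P=ray(c,[(122,155.5),(391,155.5),(326.5,239.5)],z)
    L=(P-s['position'])@W
    print(z,np.linalg.norm(P[0]-P[1]),L.round(4).tolist(), 'edge mid',L[:2].mean(0).round(4))
# side lines: left edge (122,155)->(141,295), right (391,155)->(377,290)
P=ray(c,[(122,155.5),(141,295),(391,155.5),(377,290)],.1248);L=(P-s['position'])@W
print(L.round(4))
show(d['top']['color'],'top_b2.png',(80,150,300,260),3.6)
```

```text
0.12 0.14144878702159958 [[0.0495, -0.0714, 0.021], [0.0496, 0.0701, 0.0211], [0.0001, 0.04, 0.0211]] edge mid [ 0.0496 -0.0006  0.0211]
0.1248 0.13699472638306678 [[0.0506, -0.0692, 0.0162], [0.0506, 0.0678, 0.0163], [0.0027, 0.0387, 0.0163]] edge mid [ 0.0506 -0.0007  0.0163]
0.13 0.13216949402465622 [[0.0517, -0.0667, 0.011], [0.0517, 0.0654, 0.0111], [0.0055, 0.0373, 0.0111]] edge mid [ 0.0517 -0.0007  0.0111]
[[ 0.0506 -0.0692  0.0162]
 [-0.0347 -0.0701  0.0163]
 [ 0.0506  0.0678  0.0163]
 [-0.0311  0.0715  0.0164]]
```

View pics/top_b2.png

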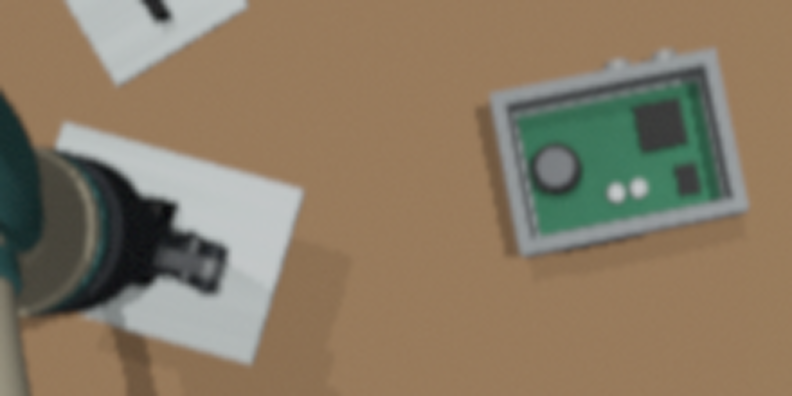

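Emit:
move_arm:
  series:
    - [[0, 0, 0, 0, 0, 0, 0.005], [0, 0, 0, 0, 0, 0, 0.005], [0, 0, 0, 0, 0, 0, 0.005]]

```text
clock: 4.02
position: [0.4792, 0.2596, 0.1394]
ee_rot: [-0.001, 0.148, 0.989, -0.001]
contact_force: [0.0, 0.1, -1.8]
width: 0.0125
```

```bash
python3 look.py c wrist side
python3 - <<'E'
import pickle; from h import *
d=pickle.load(open('d_c.pkl','rb')); im=d['wrist']['color']
show(im,'wc.png',(100,130,420,310),2.5)
show(d['side']['color'],'sc.png',(190,90,270,160),8)
E
```

```text
[0.4794 0.2597 0.1396] [-1.000e-03  1.477e-01  9.890e-01 -5.000e-04] [-0.14  0.05 -2.67] [ 0.369  0.311  1.726  0.     1.107 -0.906] 4.0667
```

View pics/wc.png

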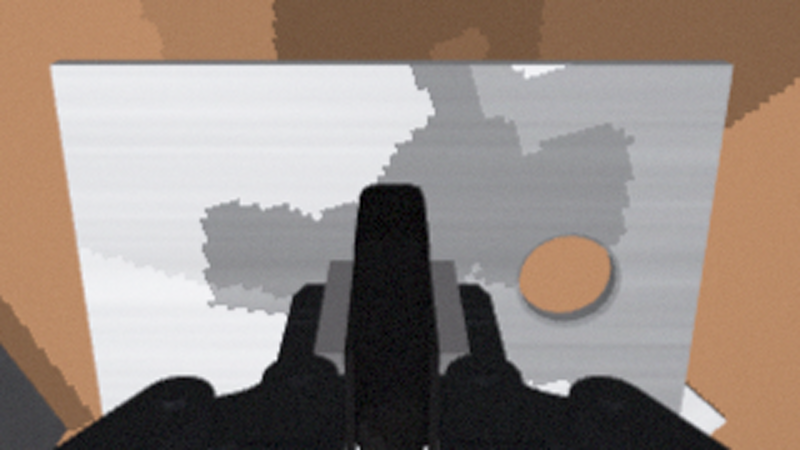

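View pics/sc.png

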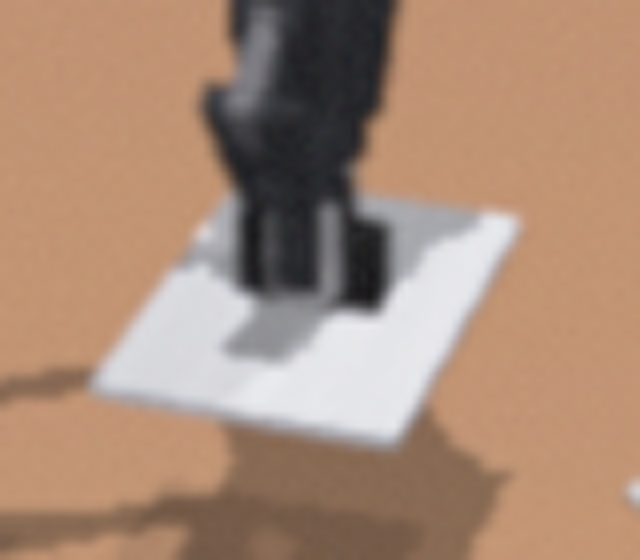

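```bash
cat > platefit.py <<'E'
from h import *
from scipy.optimize import least_squares
# plate in a 'tool' frame: x_t=-x_cover, y_t=y_cover, z down; upper face pts given in tool-like coords
def fit(im,pts,edges,full=True):
    T=np.linalg.inv(np.array(im['tool_from_camera'])); K=np.array([[im['fx'],0,im['cx']],[0,im['fy'],im['cy']],[0,0,1]])
    def pr(X,p):
        Y=Ro.from_rotvec([p[3],p[4],p[5]]).apply(X)+p[:3]
        Y=Y@T[:3,:3].T+T[:3,3]; u=Y@K.T; return u[:,:2]/u[:,2:]
    X=np.array([a for a,b in pts]);U=np.array([b for a,b in pts],float)
    def res(p):
        if not full: p=np.r_[p[:3],0,0,p[3]]
        r=(pr(X,p)-U).ravel().tolist()
        for a,b,u in edges:
            q=pr(np.array([a,b]),p); n=np.array([-(q[1]-q[0])[1],(q[1]-q[0])[0]]);n/=np.linalg.norm(n)
            r.append((np.array(u)-q[0])@n)
        return r
    s=least_squares(res,np.r_[0,0,.016,np.zeros(3 if full else 1)])
    return s.x,np.array(res(s.x)).round(2)
E
python3 - <<'E'
import pickle; from platefit import *
d=pickle.load(open('d_c.pkl','rb'))
pts=[((.05,-.07,0),(121.0,155.6)),((.05,.07,0),(393.,155.6)),((0,.04,0),(326,240.2))]
ed=[((.05,-.07,0),(-.05,-.07,0),(141.8,296)),((.05,.07,0),(-.05,.07,0),(373.4,290))]
for f in(True,False): 
    p,r=fit(d['wrist'],pts,ed,f);print(p.round(4),r)
E
```

```text
[ 0.0004 -0.0006  0.0181 -0.005   0.0007 -0.0032] [-0.17 -0.35 -0.38 -0.74  0.92  1.37  0.43 -0.76]
[ 0.0004 -0.0004  0.0181 -0.0024] [-0.12 -0.28 -0.4  -0.74  1.06  1.29  0.31 -0.84]
```

Emit:
move_arm:
  series:
    - [[0.0015, -0.007, 0, 0, 0, 0.0134, 0.005], [0.003, -0.0145, 0, 0, 0, 0.0265, 0.005], [0.003, -0.0145, 0, 0, 0, 0.0265, 0.005], [0.003, -0.0145, 0, 0, 0, 0.0265, 0.005], [0.003, -0.0145, 0, 0, 0, 0.0265, 0.005], [0.003, -0.0145, 0, 0, 0, 0.0265, 0.005], [0.003, -0.0145, 0, 0, 0, 0.0265, 0.005], [0.003, -0.0145, 0, 0, 0, 0.0265, 0.005], [0.003, -0.0145, 0, 0, 0, 0.0265, 0.005], [0.003, -0.0145, 0, 0, 0, 0.0265, 0.005], [0.003, -0.0145, 0, 0, 0, 0.0265, 0.005], [0.003, -0.0145, 0, 0, 0, 0.0265, 0.005], [0.003, -0.0145, -0.001, 0, 0, 0.0265, 0.005], [0.003, -0.0145, -0.003, 0, 0, 0.0265, 0.005], [0.003, -0.0145, -0.003, 0, 0, 0.0265, 0.005], [0.003, -0.0145, -0.003, 0, 0, 0.0265, 0.005], [0.003, -0.0145, -0.003, 0, 0, 0.0265, 0.005], [0.003, -0.0145, -0.002, 0, 0, 0.0265, 0.005], [0.0006, -0.0047, 0, 0, 0, 0.0095, 0.005]]

```text
clock: 5.7
position: [0.5334, -0.0, 0.1251]
ee_rot: [-0.0, -0.088, 0.996, -0.0]
contact_force: [0.1, 0.3, -2.0]
width: 0.0127
```

Emit:
move_arm:
  series:
    - [[0, 0, 0, 0, 0, 0, 0.005], [0, 0, 0, 0, 0, 0, 0.005], [0, 0, 0, 0, 0, 0, 0.005], [0, 0, 0, 0, 0, 0, 0.005], [0, 0, 0, 0, 0, 0, 0.005]]

```text
clock: 6.12
position: [0.533, 0.0025, 0.126]
ee_rot: [0.0, -0.089, 0.996, 0.0]
contact_force: [-0.2, -1.3, -2.2]
width: 0.0126
```

```bash
python3 look.py e wrist side top
python3 - <<'E'
import pickle; from h import *
d=pickle.load(open('d_e.pkl','rb')); im=d['wrist']['color']
show(im,'we.png',(100,130,420,340),2.5)
show(d['side']['color'],'se.png',(190,120,310,270),4)
show(d['top']['color'],'te.png',(200,140,300,240),6)
E
```

```text
[0.533  0.0023 0.126 ] [ 1.000e-04 -8.880e-02  9.961e-01  1.000e-04] [ 0.7  -0.61 -1.38] [-0.126  0.306  1.773  0.     1.062 -1.875] 6.2167
```

View pics/we.png

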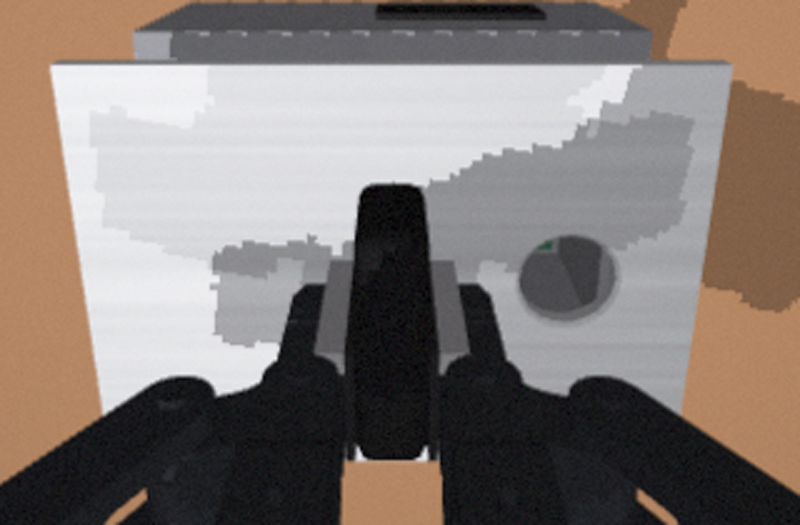

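View pics/se.png

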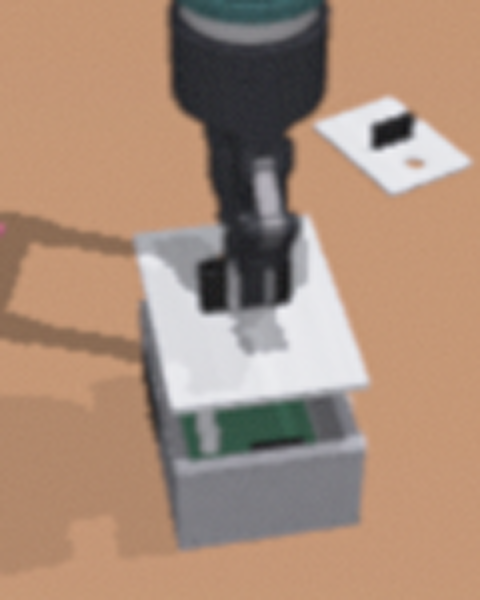

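View pics/te.png

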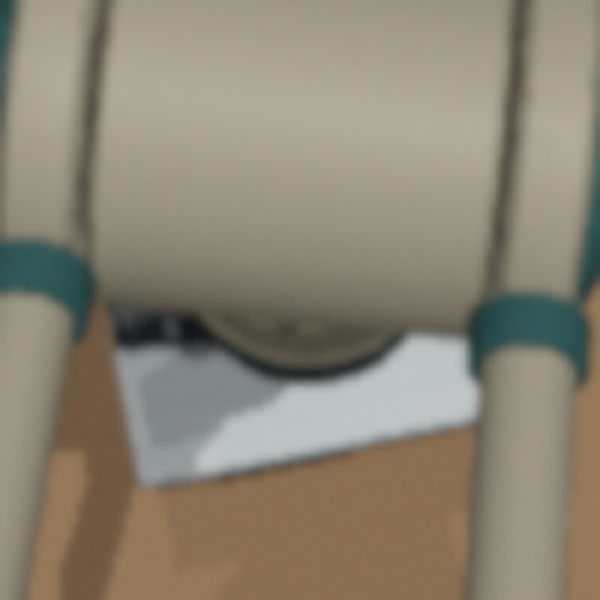

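Run:
```python
import pickle; from platefit import *
d=pickle.load(open('d_e.pkl','rb'))
im=d['wrist']; T=np.array(im['tool_from_camera']);K=np.array([[im['fx'],0,im['cx']],[0,im['fy'],im['cy']],[0,0,1]])
f=lambda p:(np.array(p)+.5)/2.5+np.array((100,130))-.5
def tool(uv,z):
    r=T[:3,:3]@np.linalg.inv(K)@np.r_[uv,1];o=T[:3,3];return o+r*(z-o[2])/r[2]
for z in(.063,.066,.068):
    a,b=tool(f((134,30.5)),z),tool(f((652,31)),z); e=b-a
    print(z,a.round(4),b.round(4),'mid',((a+b)/2).round(4),'len',np.linalg.norm(e).round(4),'ang deg',np.degrees(np.arctan2(-e[0],e[1])).round(2))
pts=[((.05,-.07,0),f((51,64.5))),((.05,.07,0),f((732,64))),((0,.04,0),f((567,276)))]
ed=[((.05,-.07,0),(-.05,-.07,0),f((104,414))),((.05,.07,0),(-.05,.07,0),f((684,404)))]
for g in(True,False): 
    p,r=fit(im,pts,ed,g);print(p.round(4),r)
# base corners of wall
for p in((190,4),(600,4)): print(tool(f(p),.126).round(4))
show(d['wrist']['color'],'we2.png',(140,120,380,175),3.3)
# side view: near edges.
```

```text
0.063 [ 0.0502 -0.0689  0.063 ] [0.0501 0.068  0.063 ] mid [ 0.0501 -0.0004  0.063 ] len 0.1369 ang deg 0.02
0.066 [ 0.0497 -0.0699  0.066 ] [0.0496 0.0691 0.066 ] mid [ 0.0496 -0.0004  0.066 ] len 0.139 ang deg 0.02
0.068 [ 0.0493 -0.0706  0.068 ] [0.0493 0.0698 0.068 ] mid [ 0.0493 -0.0004  0.068 ] len 0.1404 ang deg 0.02
[ 0.001  -0.0006  0.0177  0.0012 -0.0017 -0.0042] [ 0.07 -0.11 -0.06 -0.92  0.51  1.28  0.22 -0.78]
[ 0.001  -0.0006  0.0177 -0.0043] [ 0.01 -0.12 -0.01 -0.9   0.47  1.28  0.31 -0.81]
[ 0.0489 -0.0705  0.126 ]
[0.049  0.0713 0.126 ]
```

View pics/we2.png

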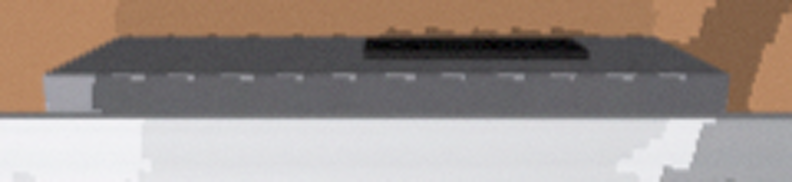

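Emit:
move_arm:
  series:
    - [[0.0006, -0.0004, -0.004, 0, 0, 0, 0.005], [0, 0, -0.008, 0, 0, 0, 0.005], [0, 0, -0.009, 0, 0, 0, 0.005], [0, 0, -0.008, 0, 0, 0, 0.005], [0, 0, -0.005, 0, 0, 0, 0.005], [0, 0, -0.003, 0, 0, 0, 0.005], [0, 0, -0.001, 0, 0, 0, 0.005], [0, 0, 0, 0, 0, 0, 0.005], [0, 0, 0, 0, 0, 0, 0.005], [0, 0, 0, 0, 0, 0, 0.005]]

```text
clock: 7.1
position: [0.5341, 0.0013, 0.0882]
ee_rot: [0.0, -0.088, 0.996, -0.0]
contact_force: [0.4, 0.1, -1.4]
width: 0.0129
```

```bash
python3 look.py f wrist side top
python3 - <<'E'
import pickle; from h import *
d=pickle.load(open('d_f.pkl','rb')); im=d['wrist']['color']
show(im,'wf.png',(100,130,420,340),2.5)
show(d['side']['color'],'sf.png',(210,170,290,270),6)
show(d['top']['color'],'tf.png',(200,190,300,240),6)
E
```

```text
[0.534  0.0013 0.0882] [ 4.000e-04 -8.840e-02  9.961e-01 -0.000e+00] [ 0.17 -0.17 -1.45] [-0.128  0.349  1.82   0.     0.972 -1.876] 7.2
```

View pics/wf.png

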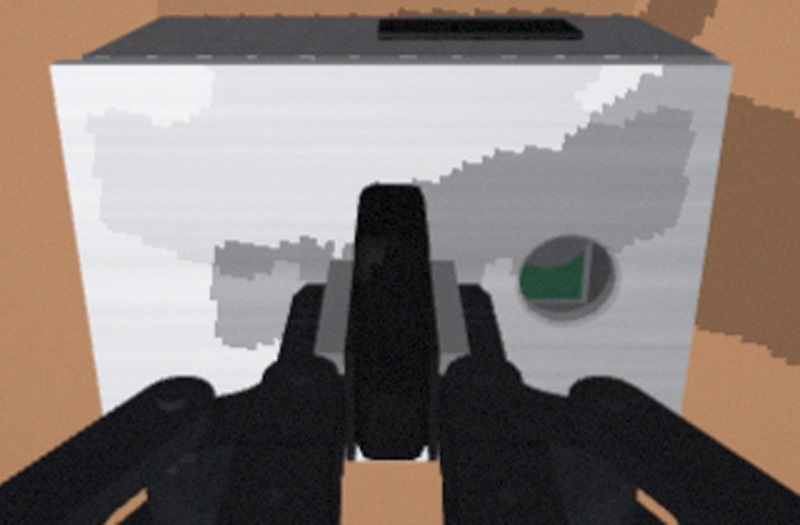

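View pics/sf.png

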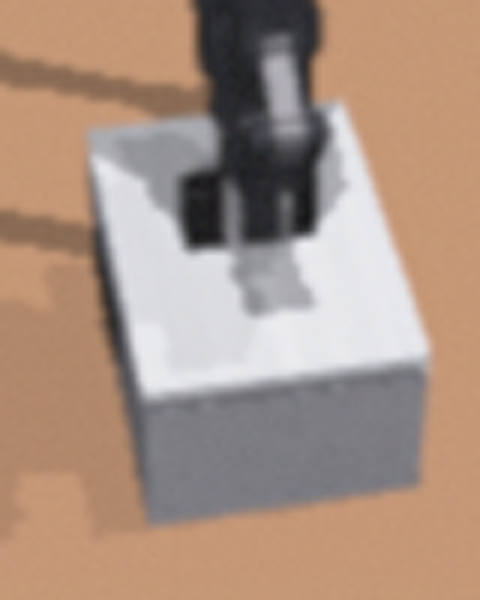

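Run:
```python
import pickle; from platefit import *
d=pickle.load(open('d_f.pkl','rb'))
im=d['wrist']
show(im['color'],'wf2.png',(110,125,250,170),5.5)
show(im['color'],'wf3.png',(270,125,410,170),5.5)
```

```text
(no output)
```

View pics/wf2.png

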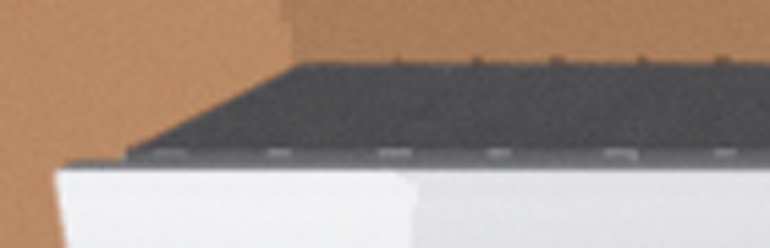

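View pics/wf3.png

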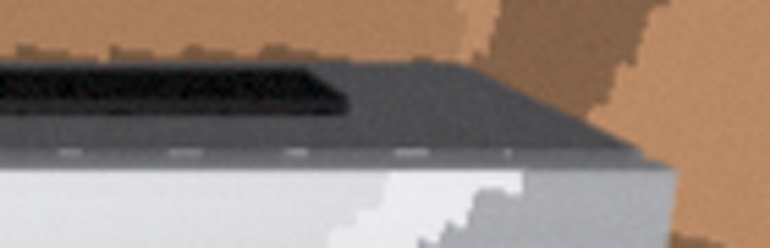

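```bash
cat >> platefit.py <<'E'
def tool(im,uv,z):
    T=np.array(im['tool_from_camera']);K=np.array([[im['fx'],0,im['cx']],[0,im['fy'],im['cy']],[0,0,1]])
    r=T[:3,:3]@np.linalg.inv(K)@np.r_[uv,1];o=T[:3,3];return o+r*(z-o[2])/r[2]
E
python3 - <<'E'
import pickle; from platefit import *
d=pickle.load(open('d_f.pkl','rb'))
im=d['wrist']
for nm,a,b,zs in(('rim',(132.6,152.6),(386.9,152.6),(.027,.0282,.030)),('plate',(120,155.7),(393.2,155.5),(.0155,.017,.018))):
    for z in zs:
        A,B=tool(im,a,z),tool(im,b,z);print(nm,z,((A+B)/2).round(4),np.linalg.norm(A-B).round(4))
# side
f=lambda p:(np.array(p)+.5)/6+np.array((210,170))-.5
c=cam(d['side'])
P=ray(c,[f((345,102)),f((430,355)),f((146,397)),f((90,130))],.0882-.017)
print('plate side',P[:,:2].mean(0))
print('bottom corners: case base',ray(c,[f((150,522)),f((418,487))],0).round(4),'plate top',P[[2,1]].round(4))
E
```

```text
rim 0.027 [0.0503 0.0011 0.027 ] 0.1385
rim 0.0282 [0.0501 0.0011 0.0282] 0.1395
rim 0.03 [0.0497 0.0011 0.03  ] 0.1411
plate 0.0155 [ 0.0511 -0.0007  0.0155] 0.1384
plate 0.017 [ 0.0508 -0.0007  0.017 ] 0.1398
plate 0.018 [ 0.0506 -0.0007  0.018 ] 0.1408
plate side [0.53399589 0.00075577]
bottom corners: case base [[ 0.497  -0.072   0.    ]
 [ 0.5945 -0.0565  0.    ]] plate top [[ 0.4971 -0.0777  0.0712]
 [ 0.5946 -0.0588  0.0712]]
```

Emit:
move_arm:
  series:
    - [[0, 0.0008, 0, 0, 0, 0, 0.005], [0, 0.0008, 0, 0, 0, 0, 0.005], [0, 0, -0.001, 0, 0, 0, 0.005], [0, 0, -0.001, 0, 0, 0, 0.005], [0, 0, -0.001, 0, 0, 0, 0.005], [0, 0, 0, 0, 0, 0, 0.005], [0, 0, 0, 0, 0, 0, 0.005], [0, 0, 0, 0, 0, 0, 0.005]]

```text
clock: 7.92
position: [0.5337, 0.0029, 0.0848]
ee_rot: [-0.0, -0.088, 0.996, 0.0]
contact_force: [0.2, -0.3, -1.5]
width: 0.013
```

```bash
python3 look.py g wrist side
python3 - <<'E'
import pickle; from h import *
d=pickle.load(open('d_g.pkl','rb')); im=d['wrist']['color']
show(im,'wg2.png',(110,125,250,170),5.5)
show(im,'wg3.png',(270,125,410,170),5.5)
show(d['side']['color'],'sg.png',(210,170,290,270),6)
E
```

```text
[0.5337 0.0029 0.0848] [ 0.     -0.0884  0.9961  0.    ] [ 0.46  0.22 -1.34] [-0.125  0.353  1.824  0.     0.965 -1.873] 7.9667
```

View pics/wg2.png

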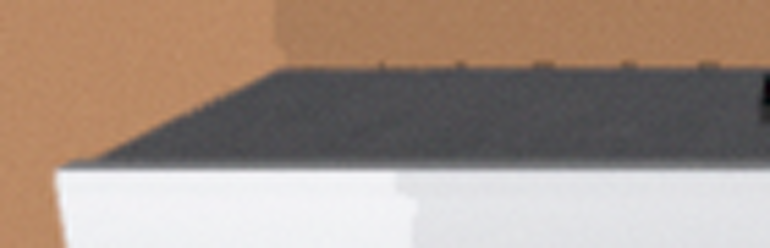

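View pics/wg3.png

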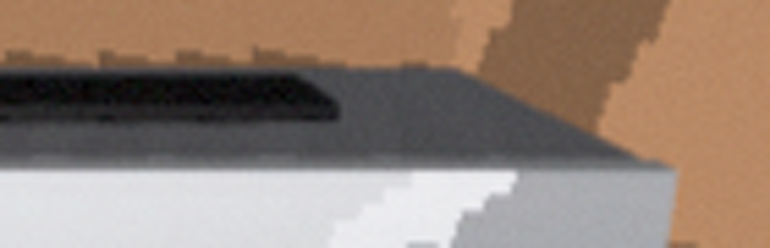

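View pics/sg.png

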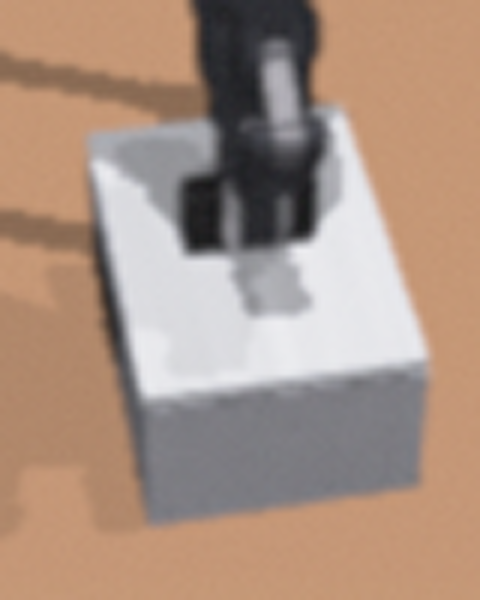

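Run:
```python
import pickle; from platefit import *
d=pickle.load(open('d_g.pkl','rb'));im=d['wrist']
for r in(153.8,154.3,154.8): print(r,tool(im,(257,r),.0248).round(4))
for r in(155.3,155.8): print('plate top',r,tool(im,(257,r),.017).round(4))
g=cv2.cvtColor(im['color'],cv2.COLOR_RGB2GRAY)
print(g[148:160,[140,180,300,350,375]].T)
```

```text
153.8 [ 0.0501 -0.0004  0.0248]
154.3 [ 0.0498 -0.0004  0.0248]
154.8 [ 0.0496 -0.0004  0.0248]
plate top 155.3 [ 0.0509 -0.0005  0.017 ]
plate top 155.8 [ 0.0507 -0.0005  0.017 ]
[[ 78  83  78  81  80  83 103 138 227 241 241 239]
 [ 76  83  77  78  76  85 105 141 229 242 240 240]
 [ 74  80  79  78  79  99 110 135 205 223 222 222]
 [ 78  75  78  75  74  88 104 134 219 234 234 235]
 [ 89  78  78  73  78  87 106 117 158 170 171 171]]
```

Emit:
move_arm:
  series:
    - [[0.0004, 0, -0.0005, 0, 0, 0, 0.005], [0, 0, -0.001, 0, 0, 0, 0.005], [0, 0, -0.001, 0, 0, 0, 0.005], [0, 0, 0, 0, 0, 0, 0.005], [0, 0, 0, 0, 0, 0, 0.005]]

```text
clock: 8.43
position: [0.534, 0.003, 0.0822]
ee_rot: [-0.0, -0.088, 0.996, 0.0]
contact_force: [-0.5, 0.1, -2.1]
width: 0.0127
```

Emit:
move_arm:
  series:
    - [[0, 0, -0.0007, 0, 0, 0, 0.005], [0, 0, -0.0006, 0, 0, 0, 0.005], [0, 0, 0, 0, 0, 0, 0.005], [0, 0, 0, 0, 0, 0, 0.005]]

```text
clock: 8.77
position: [0.5341, 0.0029, 0.082]
ee_rot: [0.0, -0.088, 0.996, -0.0]
contact_force: [-2.7, -0.5, 5.4]
width: 0.0127
```

Emit:
move_arm:
  series:
    - [[0, 0, 0.0005, 0, 0, 0, 0.016], [0, 0, 0, 0, 0, 0, 0.02], [0, 0, 0, 0, 0, 0, 0.026], [0, 0, 0, 0, 0, 0, 0.032], [0, 0, 0, 0, 0, 0, 0.035], [0, 0, 0.004, 0, 0, 0, 0.035], [0, 0, 0.01, 0, 0, 0, 0.035], [0, 0, 0.02, 0, 0, 0, 0.035], [0, 0, 0.03, 0, 0, 0, 0.035], [0, 0, 0.03, 0, 0, 0, 0.035], [0, 0, 0.03, 0, 0, 0, 0.035], [0, 0, 0.02, 0, 0, 0, 0.035], [0, 0, 0, 0, 0, 0, 0.035], [0, 0, 0, 0, 0, 0, 0.035]]

```text
clock: 9.93
position: [0.5348, 0.0029, 0.2275]
ee_rot: [0.002, -0.088, 0.996, -0.0]
contact_force: [-0.6, -0.3, -0.6]
width: 0.035
```

```bash
python3 look.py i wrist side
python3 - <<'E'
import pickle; from h import *
d=pickle.load(open('d_i.pkl','rb')); im=d['wrist']['color']
show(im,'wi.png',(130,60,390,240),3)
show(d['side']['color'],'si.png',(210,170,290,270),6)
E
```

```text
[0.5339 0.003  0.226 ] [ 3.000e-04 -8.840e-02  9.961e-01 -0.000e+00] [ 0.47 -0.5   0.83] [-0.125  0.224  1.619  0.     1.298 -1.873] 9.9833
```

View pics/wi.png

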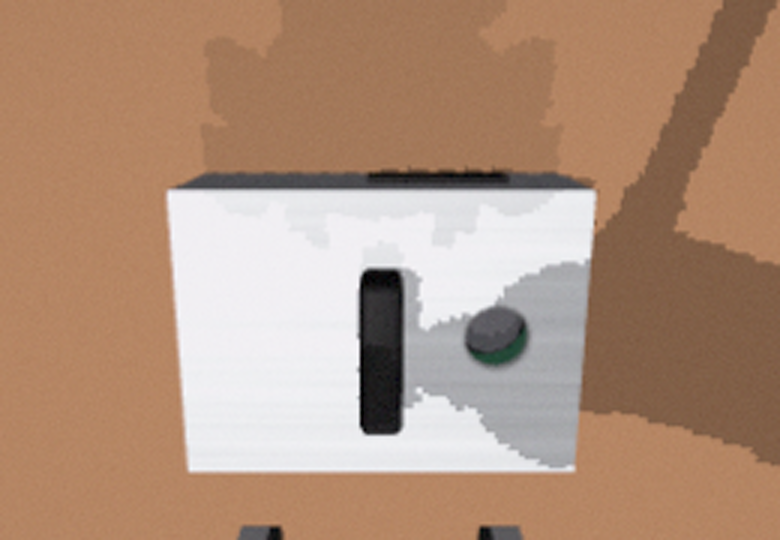

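View pics/si.png

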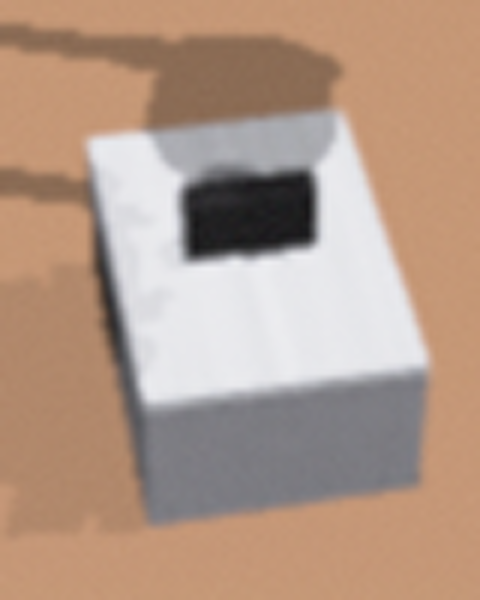

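Run:
```python
import pickle; from h import *
d=pickle.load(open('d_i.pkl','rb')); s=d['state'];c=cam(d['wrist'],s)
f=lambda p:(np.array(p)+.5)/3+np.array((130,60))-.5
P=ray(c,[f((168,189)),f((595,189)),f((575,471)),f((189,471))],.065)[:,:2]
print('plate ctr',P.mean(0)); e=(P[1]-P[0]+P[2]-P[3])/2; print(np.linalg.norm(e),np.degrees(np.arctan2(-e[0],e[1])))
u=e/np.linalg.norm(e)
print('hole pred',P.mean(0)+.04*u,'hole seen',ray(c,f((497,336)),.065))
# rim base corners of the wall seen: (212,174),(555,174)
print('wall base mid',ray(c,[f((210,174)),f((556,174))],0).mean(0),'plate near edge mid',P[:2].mean(0))
cs=cam(d['side']);f=lambda p:(np.array(p)+.5)/6+np.array((210,170))-.5
Q=ray(cs,[f((345,110)),f((430,362)),f((146,405)),f((88,135))],.065)[:,:2]
e=(Q[0]-Q[1]+Q[3]-Q[2])/2
print('side plate',Q.mean(0),np.linalg.norm(e),np.degrees(np.arctan2(-e[0],e[1])))
```

```text
plate ctr [0.53110207 0.00234976]
0.1388061590195724 10.183929575392197
hole pred [0.52402972 0.04171957] hole seen [[0.52363109 0.04107264 0.065     ]]
wall base mid [ 0.48279271 -0.00572876  0.        ] plate near edge mid [ 0.48210338 -0.00657543]
side plate [0.53388583 0.0036669 ] 0.14124180068390496 9.899794943738758
```

Emit:
move_arm:
  series:
    - [[-0.0013, -0.008, 0, 0, 0, -0.014, 0.05], [-0.0027, -0.016, 0, 0, 0, -0.028, 0.05], [-0.0027, -0.016, 0, 0, 0, -0.028, 0.05], [-0.0027, -0.016, 0, 0, 0, -0.028, 0.05], [-0.0027, -0.016, 0, 0, 0, -0.028, 0.05], [-0.0027, -0.016, 0, 0, 0, -0.028, 0.05], [-0.0027, -0.016, 0, 0, 0, -0.028, 0.05], [-0.0027, -0.016, 0, 0, 0, -0.028, 0.05], [-0.0027, -0.016, 0, 0, 0, -0.028, 0.05], [-0.0027, -0.016, 0, 0, 0, -0.028, 0.05], [-0.0027, -0.016, -0.004, 0, 0, -0.028, 0.05], [-0.0027, -0.016, -0.006, 0, 0, -0.028, 0.05], [-0.0027, -0.016, -0.006, 0, 0, -0.028, 0.05], [-0.0027, -0.016, -0.006, 0, 0, -0.028, 0.05], [-0.0027, -0.016, -0.006, 0, 0, -0.028, 0.05], [-0.0027, -0.016, -0.006, 0, 0, -0.028, 0.05], [-0.0027, -0.016, -0.006, 0, 0, -0.028, 0.05], [-0.0027, -0.016, -0.004, 0, 0, -0.028, 0.05], [-0.0014, -0.0108, -0.001, 0, 0, -0.014, 0.05], [0, 0, 0, 0, 0, 0, 0.05]]

```text
clock: 11.7
position: [0.4845, -0.2899, 0.179]
ee_rot: [-0.001, 0.164, 0.986, 0.0]
contact_force: [-0.0, 0.8, -0.3]
width: 0.0502
```

Emit:
move_arm:
  series:
    - [[0, 0, 0, 0, 0, 0, 0.05], [0, 0, 0, 0, 0, 0, 0.05], [0, 0, 0, 0, 0, 0, 0.05]]

```text
clock: 11.95
position: [0.4856, -0.287, 0.1807]
ee_rot: [0.0, 0.162, 0.987, 0.0]
contact_force: [-0.1, 0.6, -0.0]
width: 0.0498
```

```bash
python3 look.py j wrist top side
python3 - <<'E'
import pickle; from h import *
d=pickle.load(open('d_j.pkl','rb'))
show(d['top']['color'],'tj.png',(200,150,300,230),7)
show(d['wrist']['color'],'wj.png',(150,60,362,260),3)
E
```

```text
[ 0.4857 -0.2871  0.1808] [2.000e-04 1.622e-01 9.868e-01 1.000e-04] [ 0.45  0.04 -0.92] [-0.657  0.301  1.628  0.     1.213 -1.902] 12.05
```

View pics/tj.png

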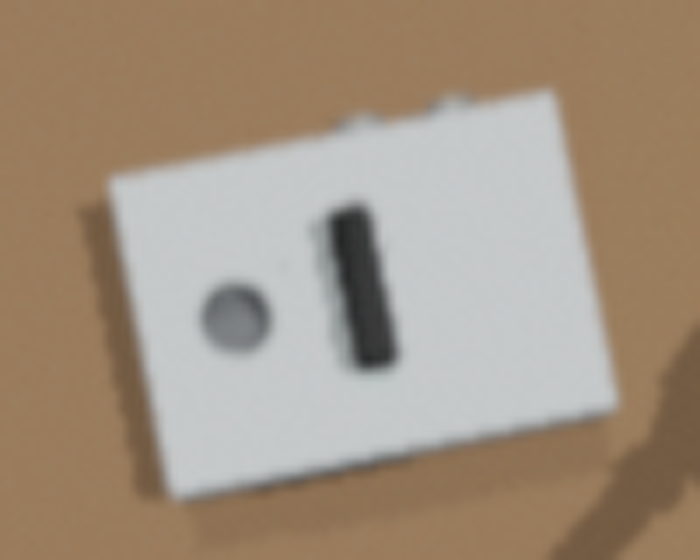

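View pics/wj.png

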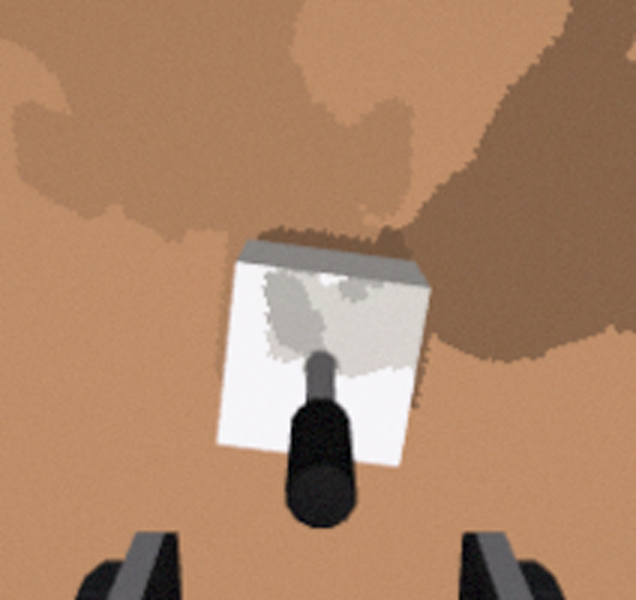

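Run:
```python
import pickle; from h import *
d=pickle.load(open('d_j.pkl','rb')); s=d['state'];c=cam(d['wrist'],s)
f=lambda p:(np.array(p)+.5)/3+np.array((150,60))-.5
print('stylus top',ray(c,f((321,493)),.14),'at hole',ray(c,f((321,366)),.045))
c=cam(d['top']);f=lambda p:(np.array(p)+.5)/7+np.array((200,150))-.5
p=np.array([f(q) for q in((108,178),(553,91),(619,409),(170,500))])
g=cv2.cvtColor(d['top']['color'],cv2.COLOR_RGB2GRAY)
q=cv2.cornerSubPix(g,p.astype(np.float32).reshape(-1,1,2),(3,3),(-1,-1),(3,100,.01)).reshape(-1,2)
for u in(p,q):
    P=ray(c,u,.065)[:,:2];e=(P[0]-P[1]+P[3]-P[2])/2
    print('plate top',P.mean(0).round(4),np.linalg.norm(e).round(4),np.degrees(np.arctan2(-e[0],e[1])).round(2),(q-p).round(1).tolist())
print('hole',ray(c,f((236,318)),.065),'button seen centre',ray(c,f((234,320)),.042))
```

```text
stylus top [[ 0.48497072 -0.28733895  0.14      ]] at hole [[ 0.4857068  -0.28743968  0.045     ]]
plate top [0.5321 0.0013] 0.141 10.03 [[-0.3, 0.9], [-0.2, -0.0], [-0.5, -0.2], [0.0, -0.7]]
plate top [0.5321 0.0018] 0.1405 10.26 [[-0.3, 0.9], [-0.2, -0.0], [-0.5, -0.2], [0.0, -0.7]]
hole [[0.52540644 0.04059547 0.065     ]] button seen centre [[0.52664997 0.04224434 0.042     ]]
```

The top view shows the cover flush: its centre is within 1 mm of the case and the yaw agrees to 0.3°. Next I'll descend on the stylus and grip it.

Emit:
move_arm:
  series:
    - [[-0.0003, -0.0003, -0.006, 0, 0, 0, 0.05], [0, 0, -0.012, 0, 0, 0, 0.05], [0, 0, -0.014, 0, 0, 0, 0.05], [0, 0, -0.014, 0, 0, 0, 0.05], [0, 0, -0.012, 0, 0, 0, 0.045], [0, 0, -0.008, 0, 0, 0, 0.04], [0, 0, -0.004, 0, 0, 0, 0.035], [0, 0, -0.001, 0, 0, 0, 0.03], [0, 0, 0, 0, 0, 0, 0.024], [0, 0, 0, 0, 0, 0, 0.018], [0, 0, 0, 0, 0, 0, 0.008], [0, 0, 0, 0, 0, 0, 0.008], [0, 0, 0, 0, 0, 0, 0.008], [0, 0, 0, 0, 0, 0, 0.008], [0, 0, 0, 0, 0, 0, 0.008]]
  newtons: 60

```text
clock: 13.35
position: [0.4857, -0.2883, 0.1102]
ee_rot: [0.001, 0.163, 0.987, -0.0]
contact_force: [0.1, 1.3, 4.0]
width: 0.0143
```

Emit:
move_arm:
  series:
    - [[0, 0, 0.003, 0, 0, 0, 0.008], [0, 0, 0.006, 0, 0, 0, 0.008], [0, 0, 0.01, 0, 0, 0, 0.008], [0, 0, 0.012, 0, 0, 0, 0.008], [0, 0, 0.016, 0, 0, 0, 0.008], [0, 0, 0.018, 0, 0, 0, 0.008], [0, 0, 0.018, 0, 0, 0, 0.008], [0, 0, 0.018, 0, 0, 0, 0.008], [0, 0, 0.013, 0, 0, 0, 0.008], [0, 0, 0.006, 0, 0, 0, 0.008], [0, 0, 0, 0, 0, 0, 0.008], [0, 0, 0, 0, 0, 0, 0.008], [0, 0, 0, 0, 0, 0, 0.008]]

```text
clock: 14.43
position: [0.4845, -0.2878, 0.2286]
ee_rot: [-0.001, 0.163, 0.987, 0.0]
contact_force: [0.3, -0.2, -0.5]
width: 0.0146
```

```bash
python3 look.py k wrist side
python3 - <<'E'
import pickle; from h import *
d=pickle.load(open('d_k.pkl','rb'))
show(d['side']['color'],'sk.png',(170,200,270,370),3.5)
E
```

```text
[ 0.4845 -0.2878  0.2284] [-1.100e-03  1.627e-01  9.867e-01  5.000e-04] [ 0.01  1.1  -0.89] [-0.659  0.268  1.551 -0.     1.325 -1.903] 14.4833
```

View pics/wrist_k.png

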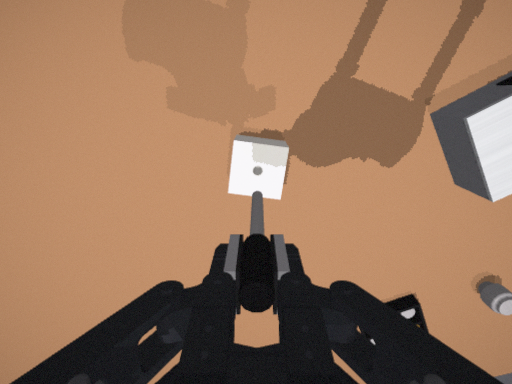

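View pics/sk.png

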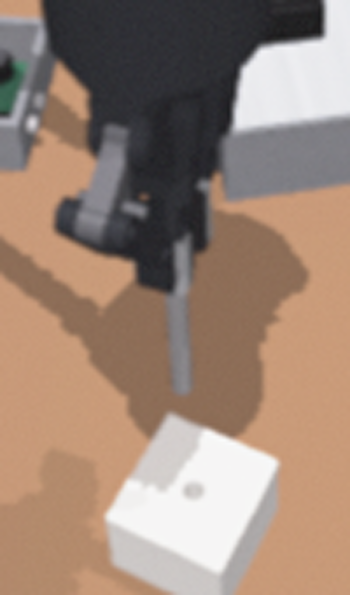

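Run:
```python
import pickle; from platefit import *
d=pickle.load(open('d_k.pkl','rb')); s=d['state']
show(d['wrist']['color'],'wk.png',(220,150,300,250),6)
for z in(.098,.1,.102): print(z,tool(d['wrist'],(257,193.5),z).round(4))
print('stylus at tool z .055?', )
cs=cam(d['side']);cw=cam(d['wrist'],s)
print('tip tri',tri(cs,(222,311.4),cw,(257,193.5)),'vs TCP',s['position'])
```

```text
0.098 [ 0.0013 -0.0001  0.098 ]
0.1 [ 0.0006 -0.0001  0.1   ]
0.102 [-1.00e-04 -1.00e-04  1.02e-01]
stylus at tool z .055?
tip tri [ 0.48406637 -0.28743277  0.12807874] vs TCP [ 0.4845207  -0.28775469  0.22839852]
```

View pics/wk.png

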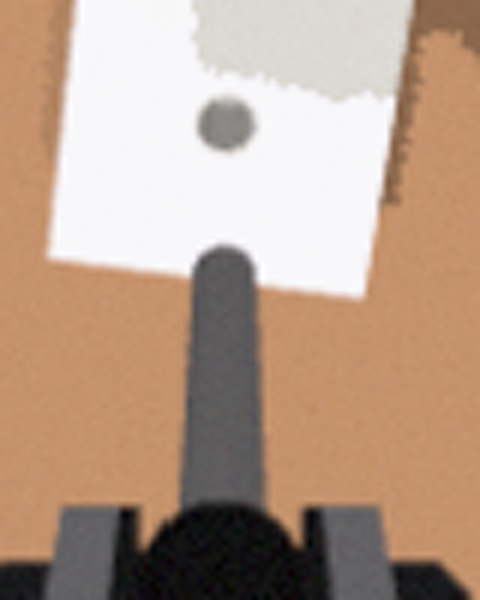

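Emit:
move_arm:
  series:
    - [[0.001, 0.007, 0, 0, 0, 0, 0.008], [0.0023, 0.0175, 0, 0, 0, 0, 0.008], [0.0023, 0.0175, 0, 0, 0, 0, 0.008], [0.0023, 0.0175, 0, 0, 0, 0, 0.008], [0.0023, 0.0175, 0, 0, 0, 0, 0.008], [0.0023, 0.0175, 0, 0, 0, 0, 0.008], [0.0023, 0.0175, 0, 0, 0, 0, 0.008], [0.0023, 0.0175, 0, 0, 0, 0, 0.008], [0.0023, 0.0175, 0, 0, 0, 0, 0.008], [0.0023, 0.0175, 0, 0, 0, 0, 0.008], [0.0023, 0.0175, 0, 0, 0, 0, 0.008], [0.0023, 0.0175, 0, 0, 0, 0, 0.008], [0.0023, 0.0175, 0, 0, 0, 0, 0.008], [0.0023, 0.0175, 0, 0, 0, 0, 0.008], [0.0023, 0.0175, 0, 0, 0, 0, 0.008], [0.0023, 0.0175, 0, 0, 0, 0, 0.008], [0.0023, 0.0175, 0, 0, 0, 0, 0.008], [0.0023, 0.0175, 0, 0, 0, 0, 0.008], [0.001, 0.0175, 0, 0, 0, 0, 0.008], [0, 0.007, 0, 0, 0, 0, 0.008]]

```text
clock: 16.2
position: [0.5259, 0.0433, 0.229]
ee_rot: [-0.001, 0.162, 0.987, 0.001]
contact_force: [0.7, 0.6, -0.5]
width: 0.0145
```

Emit:
move_arm:
  series:
    - [[0, 0, 0, 0, 0, 0, 0.008], [0, 0, 0, 0, 0, 0, 0.008], [0, 0, 0, 0, 0, 0, 0.008], [0, 0, 0, 0, 0, 0, 0.008], [0, 0, 0, 0, 0, 0, 0.008]]

```text
clock: 16.62
position: [0.5263, 0.04, 0.2295]
ee_rot: [-0.0, 0.163, 0.987, -0.0]
contact_force: [-0.3, -0.3, -0.1]
width: 0.0146
```

```bash
python3 look.py l wrist side
python3 - <<'E'
import pickle; from h import *
d=pickle.load(open('d_l.pkl','rb'))
show(d['side']['color'],'sl.png',(190,90,310,230),4)
show(d['wrist']['color'],'wl.png',(180,120,340,260),5)
E
```

```text
[0.5263 0.0401 0.2295] [ 0.000e+00  1.633e-01  9.866e-01 -1.000e-04] [-0.09  0.99  0.05] [-0.056  0.213  1.625 -0.     1.304 -1.298] 16.6667
```

View pics/wl.png

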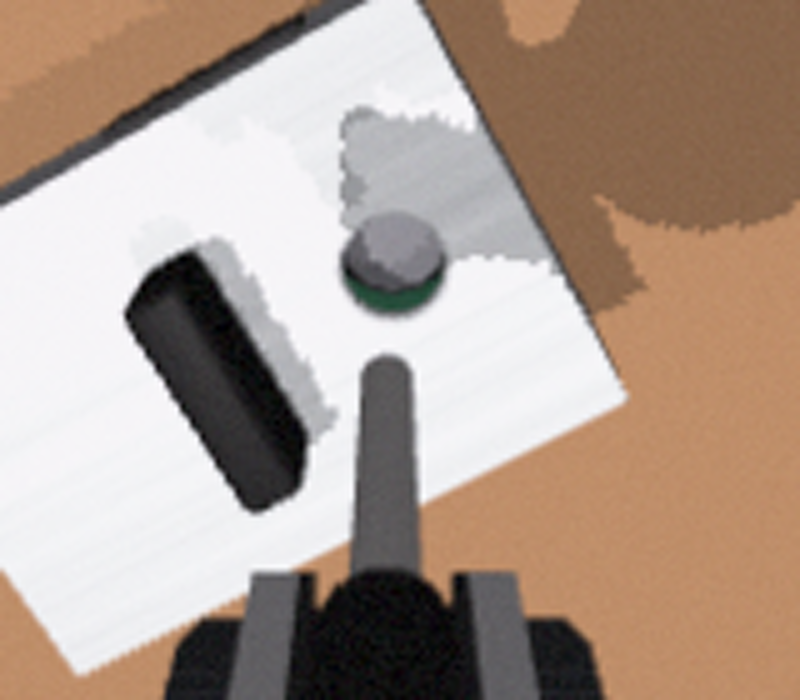

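View pics/sl.png

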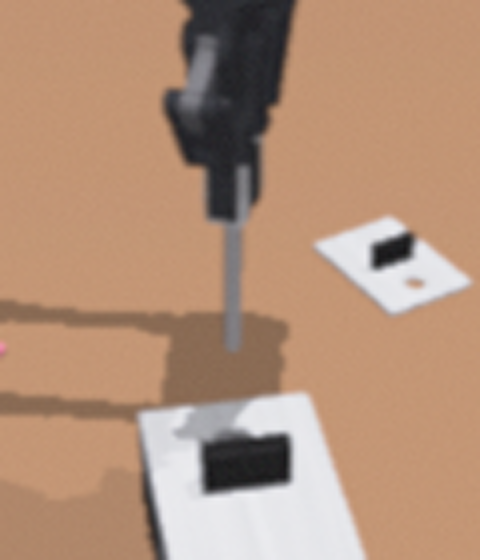

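Run:
```python
import pickle; from platefit import *
d=pickle.load(open('d_l.pkl','rb')); s=d['state'];im=d['wrist'];c=cam(im,s)
f=lambda p:(np.array(p)+.5)/5+np.array((180,120))-.5
print('hole tool',tool(im,f((394,263)),s['position'][2]-.065).round(4),'world',ray(c,f((394,263)),.065).round(4))
print('tip tool',tool(im,f((386,366)),.1).round(4), tool(im,f((386,356)),.1).round(4))
print('button top left/right edge tool',tool(im,f((392,260)),s['position'][2]-.042).round(4))
```

```text
hole tool [0.0015 0.0015 0.1645] world [[0.5254 0.0419 0.065 ]]
tip tool [ 0.0013 -0.0003  0.1   ] [ 0.003  -0.0003  0.1   ]
button top left/right edge tool [-0.0041  0.0012  0.1875]
```

Emit:
move_arm:
  series:
    - [[0.0005, 0.0016, -0.004, 0, 0, 0, 0.008], [0, 0, -0.008, 0, 0, 0, 0.008], [0, 0, -0.01, 0, 0, 0, 0.008], [0, 0, -0.01, 0, 0, 0, 0.008], [0, 0, -0.01, 0, 0, 0, 0.008], [0, 0, -0.008, 0, 0, 0, 0.008], [0, 0, -0.005, 0, 0, 0, 0.008], [0, 0, -0.002, 0, 0, 0, 0.008], [0, 0, 0, 0, 0, 0, 0.008], [0, 0, 0, 0, 0, 0, 0.008], [0, 0, 0, 0, 0, 0, 0.008]]

```text
clock: 17.63
position: [0.5272, 0.0424, 0.173]
ee_rot: [0.001, 0.163, 0.987, 0.0]
contact_force: [0.3, 0.3, 0.2]
width: 0.0145
```

```bash
python3 look.py m wrist
python3 - <<'E'
import pickle; from h import *
d=pickle.load(open('d_m.pkl','rb'))
show(d['wrist']['color'],'wm.png',(180,120,340,260),5)
E
```

```text
[0.5272 0.0424 0.173 ] [6.000e-04 1.627e-01 9.867e-01 1.000e-04] [0.28 0.27 0.19] [-0.051  0.256  1.714  0.     1.17  -1.295] 17.6333
```

View pics/wm.png

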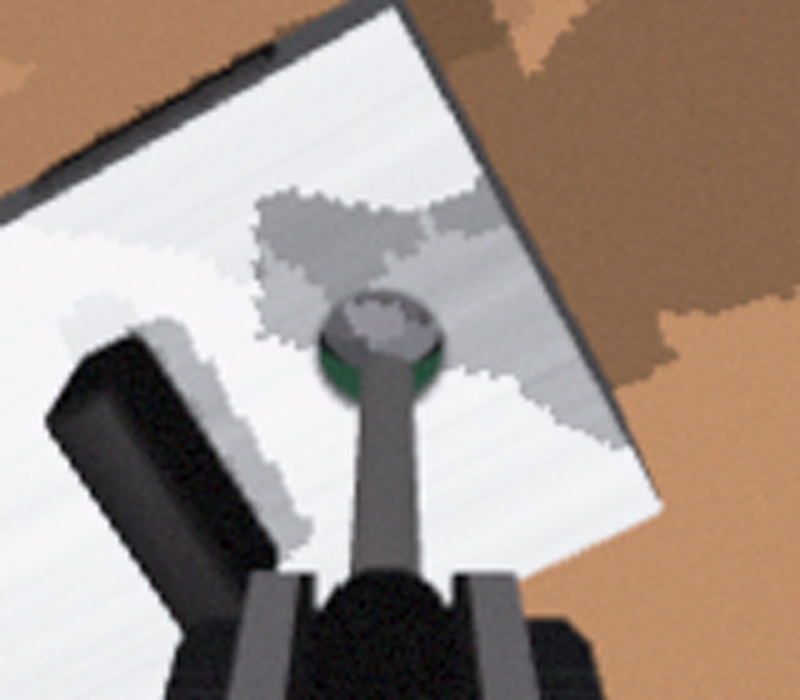

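Run:
```python
import pickle; from platefit import *
d=pickle.load(open('d_m.pkl','rb')); s=d['state'];im=d['wrist']
f=lambda p:(np.array(p)+.5)/5+np.array((180,120))-.5
print('hole tool',tool(im,f((381,347)),s['position'][2]-.065).round(4),'tip',tool(im,f((386,360)),.1).round(4))
print('button',tool(im,f((381,345)),s['position'][2]-.042).round(4))
```

```text
hole tool [ 0.0019 -0.0011  0.108 ] tip [ 0.0023 -0.0003  0.1   ]
button [-0.0054 -0.0012  0.131 ]
```

Emit:
move_arm:
  series:
    - [[-0.0003, -0.0007, -0.002, 0, 0, 0, 0.008], [0, 0, -0.005, 0, 0, 0, 0.008], [0, 0, -0.006, 0, 0, 0, 0.008], [0, 0, -0.006, 0, 0, 0, 0.008], [0, 0, -0.005, 0, 0, 0, 0.008], [0, 0, -0.003, 0, 0, 0, 0.008], [0, 0, -0.001, 0, 0, 0, 0.008], [0, 0, 0, 0, 0, 0, 0.008], [0, 0, 0, 0, 0, 0, 0.008]]

```text
clock: 18.43
position: [0.5266, 0.0418, 0.1445]
ee_rot: [0.0, 0.163, 0.987, 0.0]
contact_force: [0.1, -0.1, -0.5]
width: 0.0144
```

Emit:
move_arm:
  series:
    - [[0, 0, -0.001, 0, 0, 0, 0.008], [0, 0, -0.0015, 0, 0, 0, 0.008], [0, 0, -0.0015, 0, 0, 0, 0.008], [0, 0, -0.001, 0, 0, 0, 0.008], [0, 0, 0, 0, 0, 0, 0.008], [0, 0, 0, 0, 0, 0, 0.008], [0, 0, 0, 0, 0, 0, 0.008]]

```text
clock: 19.02
position: [0.5268, 0.0417, 0.1398]
ee_rot: [0.0, 0.163, 0.987, 0.0]
contact_force: [-0.6, 0.9, 3.0]
width: 0.0147
```

Emit:
move_arm:
  series:
    - [[0, 0, -0.001, 0, 0, 0, 0.008], [0, 0, -0.001, 0, 0, 0, 0.008], [0, 0, -0.001, 0, 0, 0, 0.008], [0, 0, -0.001, 0, 0, 0, 0.008], [0, 0, 0, 0, 0, 0, 0.008], [0, 0, 0, 0, 0, 0, 0.008], [0, 0, 0, 0, 0, 0, 0.008]]

```text
clock: 19.6
position: [0.5268, 0.0417, 0.1357]
ee_rot: [0.0, 0.163, 0.987, 0.0]
contact_force: [-0.3, 0.2, 4.7]
width: 0.0143
```

```bash
python3 look.py n wrist wrist wrist
```

```text
[0.5267 0.0418 0.1357] [3.000e-04 1.627e-01 9.867e-01 1.000e-04] [0.43 1.04 4.69] [-0.053  0.29   1.769  0.     1.082 -1.297] 19.7
```

Emit:
move_arm:
  series:
    - [[0, 0, -0.0005, 0, 0, 0, 0.008], [0, 0, -0.0005, 0, 0, 0, 0.008], [0, 0, -0.0005, 0, 0, 0, 0.008], [0, 0, 0, 0, 0, 0, 0.008], [0, 0, 0, 0, 0, 0, 0.008]]

```text
clock: 20.17
position: [0.5267, 0.0418, 0.1342]
ee_rot: [0.0, 0.163, 0.987, 0.0]
contact_force: [1.4, 0.6, 6.2]
width: 0.0145
```

Emit:
move_arm:
  series:
    - [[0, 0, -0.0004, 0, 0, 0, 0.008], [0, 0, -0.0004, 0, 0, 0, 0.008], [0, 0, 0, 0, 0, 0, 0.008], [0, 0, 0, 0, 0, 0, 0.008]]

```text
clock: 20.5
position: [0.5269, 0.0417, 0.134]
ee_rot: [0.001, 0.163, 0.987, 0.0]
contact_force: [0.2, 0.2, 8.8]
width: 0.0145
```

The force rose to about 8.8 N and the tip stopped advancing, so the button is on its stop. I'll check before handing in.

```bash
python3 look.py o side wrist
python3 - <<'E'
import pickle; from h import *
d=pickle.load(open('d_o.pkl','rb'))
show(d['side']['color'],'so.png',(190,90,310,270),3.3)
show(d['wrist']['color'],'wo.png',(130,80,390,290),3)
E
```

```text
[0.5269 0.0417 0.134 ] [6.000e-04 1.627e-01 9.867e-01 1.000e-04] [-0.55  0.3   8.97] [-0.053  0.292  1.772  0.     1.077 -1.297] 20.55
```

View pics/wo.png

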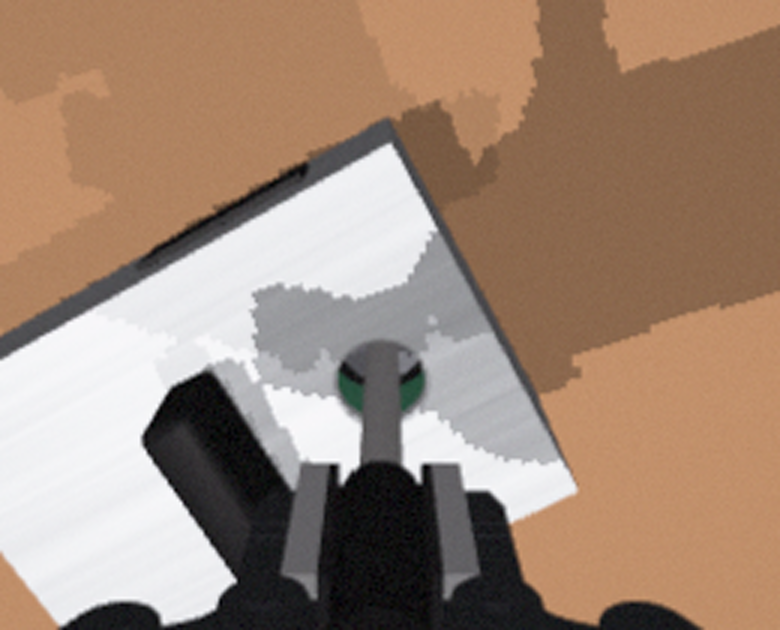

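View pics/so.png

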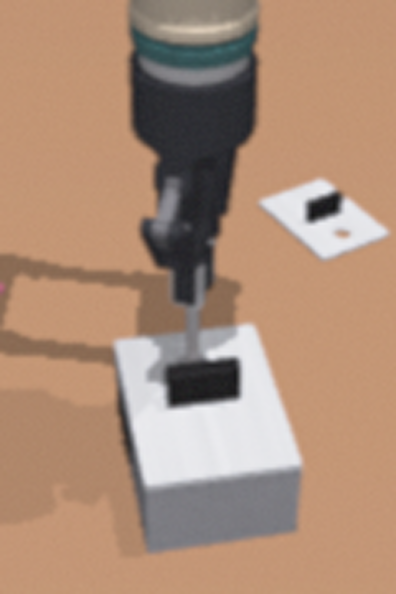

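The wrist view shows the shank through the hole at about (380,375) in the crop and clear of its edge. Both views show the cover still flush on the case, so I'm handing in.

```bash
python3 -c "
from rig import manip
print(manip.sign_off()); s=manip.get_state(); print(s['clock'],s['position'],s['contact_force'],s['width'])"
```

```text
the job is handed in; nothing more can be done
None
the job is handed in; nothing more can be done
```

The cover is on the case and released. The stylus is through the hole, still gripped, and holding the reset button down. I handed the job in at about 20.6 s, and no verdict was reported.

- **Cover:** From the top camera, its centre was within about 1 mm of the case's and its yaw within 0.3°. The last side and wrist pictures showed it still flush while the button was being pressed. Camera estimates of the cover's and hole's position differed from each other by 1–3 mm; I put this down to calibration, since each camera compared with itself agreed better.
- **Button:** The wrist force rose from about 3 N to 4.7 N to 6.2 N on the way down. It reached 8.8–9 N once the tip stopped advancing, at about 34 mm above the bench. That matches the button's full 8 mm travel against its stop, and is well below the 30 N limit.
- **Other things:** I did not touch the look-alikes or the bystanders. I took no final picture of the whole bench to confirm it.

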